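Free the misfed round stamp from the stamp chute

ROBOT

A 7-joint arm with a two-finger parallel gripper is mounted at the origin on a cart in front of the work surface, level with it; the furniture and walls round the work are solid. World frame = base frame: x ahead of the robot, y to its left, z up, the work surface at z = 0. Lengths are in m, angles in rad, forces in N, time in s.
With the tool pointing down it reaches from about 0.425 to 0.875 m from the base axis. Payload 4.7 kg.
Tool frame: the origin (TCP) lies on the centre line of the jaws, within the pads' length; the fingertips stand 14 mm ahead of it and the grasp point (between the pads) lies 5 mm behind it; z points along the fingers, x is the direction in which the jaws open and shut, and the axes are right-handed (so a half turn about z gives the same grasp; the last joint's range is limited). The gripper opens to 87 mm and grips with 3 to 60 N. Pads are 19 mm wide; open, the fingers measure 117 mm over their backs; the gripper's body (75 mm by 190 mm) begins 51 mm behind the grasp point.
Start: joints at [1.258, 0.321, -0.07, 1.45, 0.023, 1.371, -0.057], TCP at [0.209, -0.616, 0.237] pointing down, gripper open.
Joint ranges: [-2.86, 2.86], [-0.3, 2.09], [-1.38, 1.24], [0.06, 2.45], [-1.56, 4.7], [0.09, 2.05], [-2.69, 2.69]. Speed limits (rad/s): [2.57, 2.57, 3.14, 3.14, 3.14, 3.14, 3.14].

INTERFACE

Orientations are given as a rotation vector (axis times angle).
In Python, from bench import ctrl gives the robot as it stands.
- The arm moves only by the tool drive_tool, never from a script. Its argument "rows" is a list that holds one entry, the list of rows, each a list of 5 numbers: the shift along the tool's x, y, z scaled (see below), then the turn about the tool's z scaled (see below), then the closure in counts, from 0 (fully open) to 255 (shut). In form: [[[dx, dy, dz, spin, jaw], ...]]. A call has 1 to 20 rows; each row is the pose to reach, as a shift and turn from the pose commanded when the call began, along the tool's axes at that moment, turning the shorter way round; what a row does not reach only later rows make up. The controller multiplies each number of a shift by 300 mm and each number of a turn by pi rad. A row lasts 1/8 s, in which the tool goes at most 62.5 mm and 10.7 degrees, less where a joint would pass 70% of its speed; a pose out of reach is approached as far as the arm can. A call with a number of a shift or a turn outside -1 to 1 is refused whole. A call with a gripper value outside its range is refused whole. The fingers move at their own pace and stop on an object; "grip_force" is the grip in N (left out, the last holds). Time passes only in rows, so rows that repeat a pose let the fingers close. It gives the time, the measured TCP pose, the force and the opening at its end, in the units of the state.
- ctrl.get_state(): the state, without advancing time (a new reading comes with each control period).
- ctrl.get_image(name): name is "side" or "top"; returns a dict with "img" (400x640x3 uint8, blue, green, red), "camera_matrix" (3x3 intrinsics, pixels), "R" (3x3) and "t" (3): a world point X has camera coordinates R X + t. Camera axes: x right, y down, z forward; pixel columns grow to the right and rows downward; lengths in m; the calibration is good to about 2 mm. A picture is of the moment at which its call begins. There is no depth.
- ctrl.close_job(): hands the job in, once; it reports no verdict.
The state is a dict: "time": time; "joint_positions": joint angles; "qd": joint speeds; "joint_torque": joint torques, N m; "position": TCP position; "tool_rot": TCP orientation; "ft_force": force on the tool from outside, world axes, zero at the start; "torque": the same for the moment, N m; "grip_width": opening from 0.0 (shut) to 1.0 (fully open).
Only numpy, scipy, OpenCV 4.12 (cv2) and the standard library are available. Lean on these libraries where they do the work, as an engineer would, in place of code of your own. Each camera call takes 0.05 s, during which the arm holds its last target.

TASK

The stamp with the round knob was fed into the sloping chute by mistake and is jammed under the metal strips at the bottom of its lane. Push it back up its lane until its foot is clear of the strips, lift it out, and stand it upright on the round wooden bat with its whole foot on the bat. Leave the stamp with the square handle where it is in the other lane.

Things in the scene. Friction and masses are not known exactly. Their poses are not given: they have to be found in the camera images.
- round_stamp_center (a point): Mid-height, on the axis, of the loose wooden stamp with a round knob (64 mm tall, 60 g); z along its axis to the knob. Foot: disc 46 mm across, 10 high. Waist: 16 across, 13 to 35 above the sole. Knob: 26 across, 38 to 64 above the sole, its middle 19 above this point. Starts at the stop of either lane of the chute (axis 25 mm up the slope from it), leaning 8 degrees with the lane.
- square_stamp_center (a point): Mid-height, on the axis, of the loose wooden stamp with a square block handle (64 mm tall): foot 46 x 46 x 10 mm, neck 16 across, handle 30 x 30, from 38 to 64 above the sole. It stands in the chute's other lane, 76 mm beside the round one.
- chute: 240 x 150 mm; origin on table under its middle; x level, to the upper end; z up. Two waxed lanes at y = +-38, 50 wide, rise 8 degrees along +x; floor at the stop: x -110, z 30; walls 20 high. Over the lowest 50, metal strips (20 to 24 above the floor) overhang the foot, slot 26 wide. The foot is free after 48 or more (room for 170) up the slope; it binds if pressed down, less if held 3 to 6 up.
- bat: Fixed round plywood bat (disc), 150 mm diameter, 12 mm thick, lying on the table; origin at the centre of its underside, top at z = 12 mm.
Things that resemble listed ones, but are neither listed nor needed, are in the scene too. What is shaped like the part that bears round_stamp_center but red is not meant.

How it is judged:
By the outcome, as a careful person would: the job done as asked, in the order asked, and still so for the second after the job is handed in, with the robot touching nothing.
It also fails if it takes over 35 s, if anything falls off the work surface, if the arm or the gripper's body presses on something with over 40 N, if the wrist force passes 120 N, or if a joint passes its speed limit or range.

## Working session

There is one attempt and no reset: what is moved stays moved. The work goes in short steps, Python scripts to look and compute and a tool call to move; the robot and the scene stay as the last step left them, time stands still between calls to the robot, and variables do not carry over. Pictures are saved under pics/ and viewed, and the job is handed in when it is done.

Besides the shell and the picture viewer there is one more tool, called after ">>>" in YAML: its name, and indented under it one key for each argument. drive_tool: Moves the arm, as the interface text tells. Its arguments: {"type":"object","properties":{"rows":{"type":"array"},"grip_force":{"type":"number"}},"required":["rows"]}

```bash
mkdir -p pics
cat > h.py <<'E'
import numpy as np,cv2,pickle
from bench import ctrl
def snap(tag):
    for n in("side","top"):
        d=ctrl.get_image(n); pickle.dump(d,open(f"pics/{n}_{tag}.pkl","wb")); cv2.imwrite(f"pics/{n}_{tag}.png",d["img"])
def load(n,tag): return pickle.load(open(f"pics/{n}_{tag}.pkl","rb"))
def ray(d,u,v):
    R=np.array(d["R"]);t=np.array(d["t"]);K=np.array(d["camera_matrix"])
    return -R.T@t, R.T@np.linalg.solve(K,[u,v,1.])
def plane(d,u,v,z):
    c,r=ray(d,u,v); return c+r*(z-c[2])/r[2]
def proj(d,X):
    p=np.array(d["camera_matrix"])@(np.array(d["R"])@np.array(X)+np.array(d["t"])); return p[:2]/p[2]
def tri(d1,p1,d2,p2):
    c1,r1=ray(d1,*p1);c2,r2=ray(d2,*p2)
    a=np.linalg.lstsq(np.c_[r1,-r2],c2-c1,rcond=None)[0]
    A=c1+r1*a[0];B=c2+r2*a[1]; return (A+B)/2,np.linalg.norm(A-B)
E
python3 - <<'E'
from h import *
snap("0"); s=ctrl.get_state(); print({k:np.round(v,4) for k,v in s.items()})
for n in("side","top"):
    d=load(n,"0"); print(n,np.round(-np.array(d["R"]).T@d["t"],3),np.round(d["R"],2).tolist())
E
```

```text
{'time': np.float64(0.1), 'joint_positions': array([ 1.2581,  0.3218, -0.0701,  1.4516,  0.0226,  1.3708, -0.0569]), 'qd': array([-0.0004, -0.0019,  0.0018, -0.0006, -0.0004, -0.0008, -0.0015]), 'joint_torque': array([ 3.00000e-04, -4.92569e+01, -4.05800e-01, -3.13400e+01,
       -6.41000e-02,  3.94000e-02,  1.00000e-04]), 'position': array([ 0.2085, -0.6152,  0.2356]), 'tool_rot': array([-2.5525e+00,  1.8299e+00,  2.3000e-03]), 'ft_force': array([-0.3631, -0.12  ,  0.3131]), 'torque': array([-0.0429, -0.0013, -0.0411]), 'grip_width': np.float64(1.0045)}
side [0.357 0.715 0.556] [[-0.98, -0.19, -0.02], [-0.09, 0.54, -0.84], [0.17, -0.82, -0.54]]
top [ 0.286 -0.011  1.229] [[-0.03, -1.0, -0.01], [-0.98, 0.03, -0.19], [0.19, 0.01, -0.98]]
```

View pics/side_0.png

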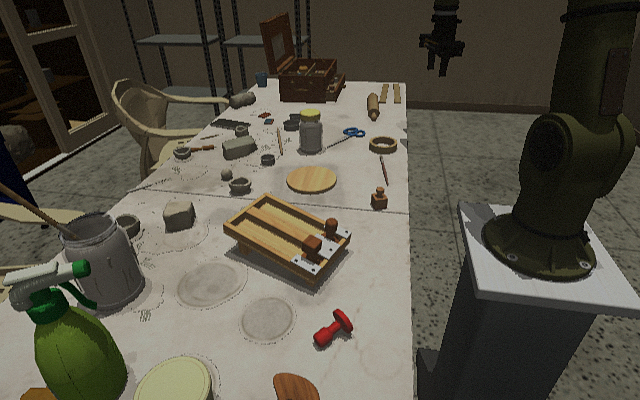

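View pics/top_0.png

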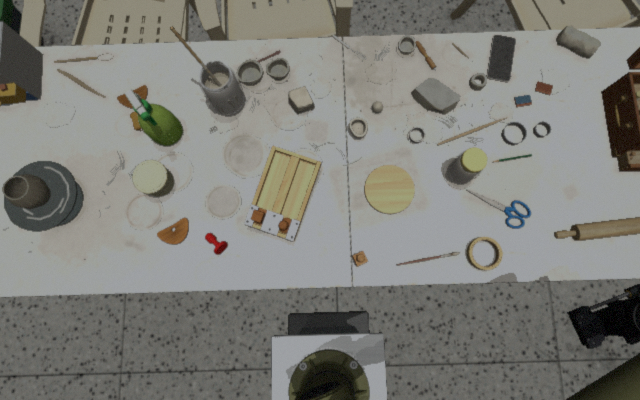

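Run:
```python
from h import *
a=load("side","0")["img"][185:295,215:365]; b=load("top","0")["img"][140:250,230:380]
cv2.imwrite("pics/crop0.png",np.vstack([cv2.resize(a,None,fx=4,fy=2.7*4/2.7*0+4,interpolation=2)[:440]])) 
cv2.imwrite("pics/crop1.png",cv2.resize(b,None,fx=5,fy=5,interpolation=2))
```

```text
(no output)
```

View pics/crop0.png

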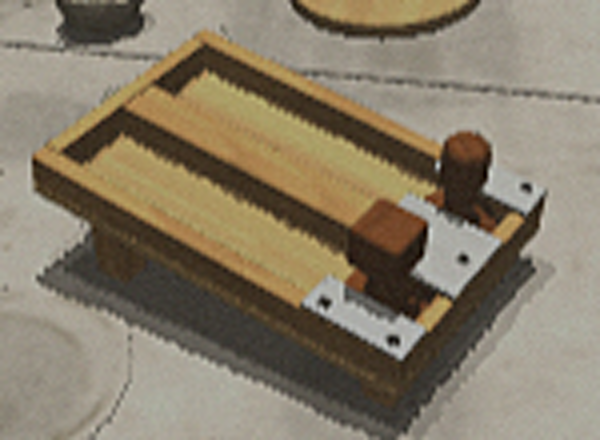

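View pics/crop1.png

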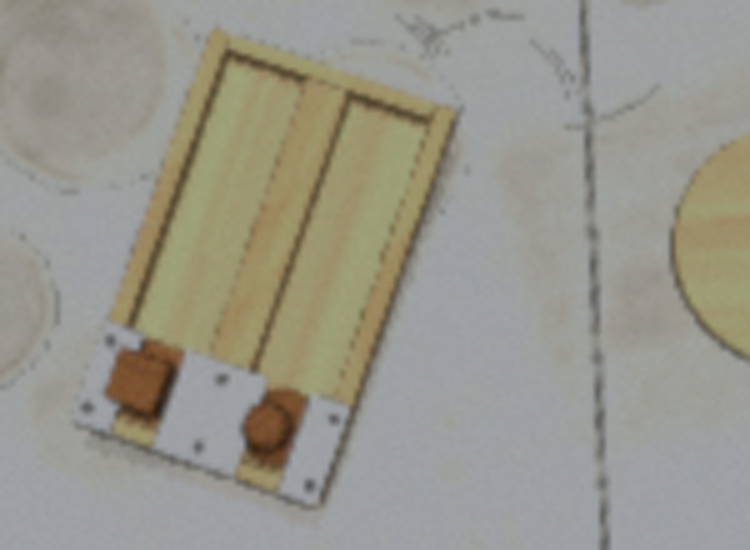

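Candidates: the round-knob stamp in the chute (top 283,225; side 331,225), square-handle stamp in the other lane (top 258,216), red round stamp (top 216,243, wrong colour), and a small wooden stamp loose on the table (top 360,258, not in the chute). The one meant is at 283,225: the crops show a round knob in the right-hand lane under the strips.

Run:
```python
from h import *
t=load("top","0");s=load("side","0")
P=lambda c,z:plane(t,230+c[0]/5,140+c[1]/5,z)
tz=np.tan(np.radians(8)); 
zl=.030+.020-.010*tz; zu=.03+.02+.23*tz
A=P((213,28),zu);B=P((457,110),zu);C=P((73,425),zl+.003);D=P((322,508),zl+.003)
print(A,B,C,D)
e=lambda a,b:np.linalg.norm(a[:2]-b[:2])
print(e(A,B),e(C,D),e(A,C),e(B,D))
yaws=[np.degrees(np.arctan2(*(a-b)[[1,0]])) for a,b in((A,C),(B,D))]+[np.degrees(np.arctan2(*(a-b)[[1,0]]))-90 for a,b in((A,B),(C,D))]
print(yaws); O=(A+B+C+D)/4; print("O",O)
# side corners from crop0 (scale 4, offset 215,185)
for c,z in (((205,30),zu),((35,155),zu),((548,190),zl),((405,360),zl)): print("side",plane(s,215+c[0]/4,185+c[1]/4,z))
# bat
g=cv2.cvtColor(t["img"],cv2.COLOR_BGR2HSV); m=cv2.inRange(g,(12,70,90),(35,255,255))
sub=np.zeros_like(m);sub[155:225,355:425]=m[155:225,355:425]
c=max(cv2.findContours(sub,0,1)[0],key=cv2.contourArea); el=cv2.fitEllipse(c);print(el,"bat",plane(t,*el[0],.012), plane(t,el[0][0]+el[1][0]/2,el[0][1],.012))
gs=cv2.cvtColor(s["img"],cv2.COLOR_BGR2HSV); m=cv2.inRange(gs,(12,60,70),(35,255,255))
sub=np.zeros_like(m);sub[160:200,280:345]=m[160:200,280:345]
c=max(cv2.findContours(sub,0,1)[0],key=cv2.contourArea); el=cv2.fitEllipse(c);print(el,"bat side",plane(s,*el[0],.010))
# knob: dark brown blob
for d,y0,y1,x0,x1 in((t,216,234,276,292),(s,216,240,322,342)):
    g=cv2.cvtColor(d["img"],cv2.COLOR_BGR2HSV)[y0:y1,x0:x1]; print(g[(y1-y0)//2,(x1-x0)//2])
```

```text
[0.6851694  0.14025826 0.08232439] [0.63183379 0.00122796 0.08232439] [0.46148858 0.22526012 0.05159459] [0.41001355 0.08392647 0.05159459]
0.14890974523419048 0.15041568686348195 0.23928732579020673 0.23673458554557458
[np.float64(-20.807494904044507), np.float64(-20.446345237154553), np.float64(-20.988099469086208), np.float64(-20.012093807807503)]
O [0.54712633 0.1126682  0.06695949]
side [0.63281158 0.0086615  0.08232439]
side [0.68527883 0.14434789 0.08232439]
side [0.41270897 0.08619373 0.04859459]
side [0.46561917 0.22645348 0.04859459]
((388.1114196777344, 186.55845642089844), (41.002098083496094, 45.87244415283203), 82.49140930175781) bat [ 0.57075462 -0.19509957  0.012     ] [ 0.56890286 -0.25612883  0.012     ]
((311.0006408691406, 178.56336975097656), (25.2044620513916, 49.44524383544922), 88.17679595947266) bat side [ 0.56614524 -0.19496265  0.01      ]
[ 13 150 122]
[ 10 112  48]
```

```bash
cat >> h.py <<'E'
from scipy.spatial.transform import Rotation as Ro
O=np.array([.548,.1145,0]);YAW=np.radians(-20.6)
CH=Ro.from_euler('z',YAW).as_matrix()
def ch(p): return O+CH@np.array(p)
E
python3 - <<'E'
from h import *
t=load("top","0");s=load("side","0")
a=np.radians(8)
def kn(h,up=.025): # height h above sole
    return ch([-.110+up*np.cos(a)-h*np.sin(a),-.038,.03+up*np.sin(a)+h*np.cos(a)])
print("nominal knob",kn(.051),"top",kn(.064))
for n,d,(u,v) in(("t",t,(230+267/5,140+425/5)),("s",s,(215+467/4,185+148/4))):
    print(n,"knob top pred",proj(d,kn(.064)),"seen",u,v,"ray@z",plane(d,u,v,kn(.064)[2]))
print(tri(t,(283.4,225),s,(331.75,222)))
S=ctrl.get_state(); R=Ro.from_rotvec(S["tool_rot"]).as_matrix(); print(R.round(3))
yc=CH[:,1]
for sg in(1,-1):
    l=R.T@(sg*yc); print("spin",np.degrees(np.arctan2(l[1],l[0])))
# bat zoom
im=t["img"][155:225,355:425]; im2=s["img"][155:200,275:350]
cv2.imwrite("pics/bat.png",np.hstack([cv2.resize(im,(400,400)),cv2.resize(im2,(400,400))]))
E
```

```text
nominal knob [0.44819323 0.11141919 0.083983  ] top [0.44649966 0.11205576 0.09685648]
t knob top pred [282.57419678 226.87910623] seen 283.4 225.0 ray@z [0.45162153 0.10974722 0.09685648]
s knob top pred [335.26100147 220.48760182] seen 331.75 222.0 ray@z [0.45293149 0.11844076 0.09685648]
(array([0.45338179, 0.11046469, 0.09061699]), np.float64(0.0016753010278049184))
[[ 0.321 -0.947 -0.001]
 [-0.947 -0.321  0.002]
 [-0.002  0.    -1.   ]]
spin -140.67334428533385
spin 39.32665571466615
```

View pics/bat.png

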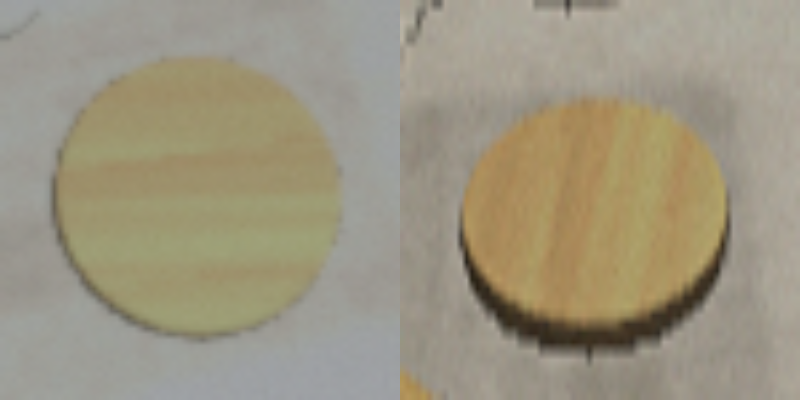

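Run:
```python
from h import *
t=load("top","0");s=load("side","0")
print("bat",plane(t,389.65,189.1,.012),plane(s,311.4,178.8,.012))
i=t["img"][212:240,272:298]; j=s["img"][212:245,318:345]
def big(im,f=14): return cv2.resize(im,None,fx=f,fy=f,interpolation=0)
A=big(i);B=big(j); 
H=max(A.shape[0],B.shape[0]);c=np.zeros((H,A.shape[1]+B.shape[1],3),np.uint8);c[:A.shape[0],:A.shape[1]]=A;c[:B.shape[0],A.shape[1]:]=B
cv2.imwrite("pics/kz.png",c)
a=np.radians(8)
for up in (.025,.028,.031):
  for h in(.010,.038,.064):
    p=ch([-.110+up*np.cos(a)-h*np.sin(a),-.038,.03+up*np.sin(a)+h*np.cos(a)])
    print(up,h,((proj(t,p)-[272,212])*14).round(),((proj(s,p)-[318,212])*14+[364,0]).round())
for p in ([-.12,-.075,.05],[-.12,.075,.05],[.12,.075,.082],[.12,-.075,.082]): print(proj(t,ch(p)).round(1),proj(s,ch(p)).round(1))
```

```text
bat [ 0.56284291 -0.19924263  0.012     ] [ 0.56391875 -0.19045784  0.012     ]
0.025 0.01 [189. 210.] [562. 378.]
0.025 0.038 [168. 209.] [584. 246.]
0.025 0.064 [148. 208.] [606. 119.]
0.028 0.01 [194. 196.] [545. 370.]
0.028 0.038 [173. 195.] [567. 238.]
0.028 0.064 [153. 194.] [588. 111.]
0.031 0.01 [199. 182.] [529. 361.]
0.031 0.038 [178. 181.] [550. 230.]
0.031 0.064 [158. 179.] [571. 102.]
[293.5 241.9] [353.5 232.3]
[244.1 224.9] [318.  274.9]
[271.8 145.1] [223.5 223.3]
[321.1 161.3] [266.6 191.1]
```

View pics/kz.png

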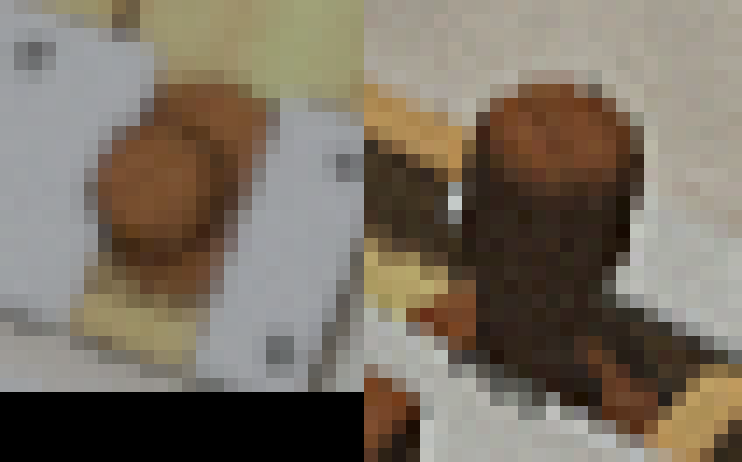

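Run:
```python
from h import *
t=load("top","0");s=load("side","0")
k=tri(t,(282.4,224.9),s,(331.5,220.8));print(k)
p=k[0]; print(plane(t,282.4,224.9,.097),plane(s,331.5,220.8,.097))
print("bat",plane(t,389.15,188.6,.012),plane(s,310.9,178.3,.012))
tz=np.tan(np.radians(8))
zl=.030+.020-.010*tz; zu=.03+.02+.23*tz
o=[plane(t,229.5+c[0]/5,139.5+c[1]/5,z) for c,z in(((213,28),zu),((457,110),zu),((73,425),zl+.004),((322,508),zl+.004))]
o2=[plane(s,214.5+c[0]/4,184.5+c[1]/4,z) for c,z in(((205,30),zu),((35,155),zu),((548,190),zl+.002),((405,360),zl+.002))]
print(np.mean(o,0),np.mean(o2,0)); 
print("local knob",CH.T@(p-np.mean(o+o2,0)))
a=np.radians(8);print("nominal",-.110+.025*np.cos(a)-.064*np.sin(a))
```

```text
(array([0.45329726, 0.11270986, 0.09541289]), np.float64(0.0021933858053271305))
[0.45195682 0.11246884 0.097     ] [0.45407948 0.11461895 0.097     ]
bat [ 0.56441567 -0.1978412   0.012     ] [ 0.565996   -0.19310094  0.012     ]
[0.54856518 0.11401035 0.06745949] [0.55049632 0.11597151 0.06645949]
local knob [-0.0892777  -0.03599417  0.0284534 ]
nominal -0.09415037674290493
```

>>> drive_tool:
  rows:
    - [[-0.674, -0.971, 0, -0.45, 110], [-0.674, -0.971, 0, -0.45, 110], [-0.674, -0.971, 0, -0.45, 110], [-0.674, -0.971, 0, -0.45, 110], [-0.674, -0.971, 0, -0.45, 110], [-0.674, -0.971, 0, -0.45, 110], [-0.674, -0.971, 0, -0.45, 110], [-0.674, -0.971, 0, -0.45, 110], [-0.674, -0.971, 0, -0.45, 110]]
  grip_force: 15

```text
time: 1.23
position: [0.4194, -0.3304, 0.2362]
tool_rot: [-3.13, -0.265, 0.001]
ft_force: [0.3, 0.2, 0.9]
grip_width: 0.568
```

```bash
cat > to.py <<'E'
from h import *
import sys
S=ctrl.get_state(); R=Ro.from_rotvec(S["tool_rot"]).as_matrix()
print("t",S["time"],"pos",S["position"].round(4),"q",np.round(S["joint_positions"],2),"grip",S["grip_width"],"F",np.round(S["ft_force"],1))
tg=np.array([float(x) for x in sys.argv[1:4]])
print("shift units",(R.T@(tg-S["position"])/.3).round(4))
for sg in(1,-1):
    l=R.T@(sg*CH[:,1]); print("spin",(np.arctan2(l[1],l[0])/np.pi).round(4))
E
python3 to.py .4525 .1124 .14
```

```text
t 1.225 pos [ 0.4194 -0.3304  0.2362] q [ 1.01  0.1  -0.41  1.73  0.04  1.33  0.75] grip 0.5682421466832854 F [0.3 0.2 0.9]
shift units [ 0.3567 -1.4363  0.3211]
spin -0.3318
spin 0.6682
```

>>> drive_tool:
  rows:
    - [[0.36, -0.8, 0, -0.3318, 110], [0.36, -0.8, 0, -0.3318, 110], [0.36, -0.8, 0, -0.3318, 110], [0.36, -0.8, 0, -0.3318, 110], [0.36, -0.8, 0, -0.3318, 110], [0.36, -0.8, 0, -0.3318, 110], [0.36, -0.8, 0, -0.3318, 110]]

```text
time: 2.1
position: [0.4854, -0.0758, 0.2364]
tool_rot: [-2.584, -1.786, 0.0]
ft_force: [0.7, 0.4, 0.5]
grip_width: 0.566
```

```bash
python3 to.py .4525 .1124 .14
```

```text
t 2.1 pos [ 0.4854 -0.0758  0.2364] q [ 0.77  0.01 -0.67  1.81  0.01  1.32  1.31] grip 0.5657594765222609 F [0.7 0.4 0.5]
shift units [ 0.548  -0.3242  0.3212]
spin -0.0006
spin 0.9994
```

>>> drive_tool:
  rows:
    - [[0.548, -0.324, 0.1, -0.0006, 110], [0.548, -0.324, 0.1, -0.0006, 110], [0.548, -0.324, 0.2, -0.0006, 110], [0.548, -0.324, 0.321, -0.0006, 110], [0.548, -0.324, 0.321, -0.0006, 110], [0.548, -0.324, 0.321, -0.0006, 110]]

```text
time: 2.85
position: [0.4533, 0.1111, 0.1414]
tool_rot: [2.583, 1.787, 0.001]
ft_force: [0.5, -0.2, -0.0]
grip_width: 0.573
```

```bash
python3 to.py .4525 .1124 .082
python3 - <<'E'
from h import *
snap("1")
S=ctrl.get_state();print(S["position"])
cs=[]
for n,(r0,r1,c0,c1) in(("side",(150,270,270,390)),("top",(150,270,220,340))):
    d=load(n,"1"); R=Ro.from_rotvec(S["tool_rot"]).as_matrix()
    im=cv2.resize(d["img"][r0:r1,c0:c1],None,fx=3.3,fy=3.3,interpolation=2)
    u=proj(d,S["position"]+R@[0,0,.014]); q=((u-[c0,r0]+.5)*3.3).astype(int); cv2.drawMarker(im,tuple(int(x) for x in q),(255,0,255),0,8)
    cs.append(im)
cv2.imwrite("pics/c1.png",np.hstack(cs))
E
```

```text
t 2.85 pos [0.4533 0.1111 0.1414] q [ 0.58  0.05 -0.88  1.98  0.04  1.13  0.89] grip 0.5728564536141801 F [ 0.5 -0.2 -0. ]
shift units [ 0.0032 -0.0043  0.198 ]
spin -0.0002
spin 0.9998
[0.45385973 0.11103064 0.14189239]
```

View pics/c1.png

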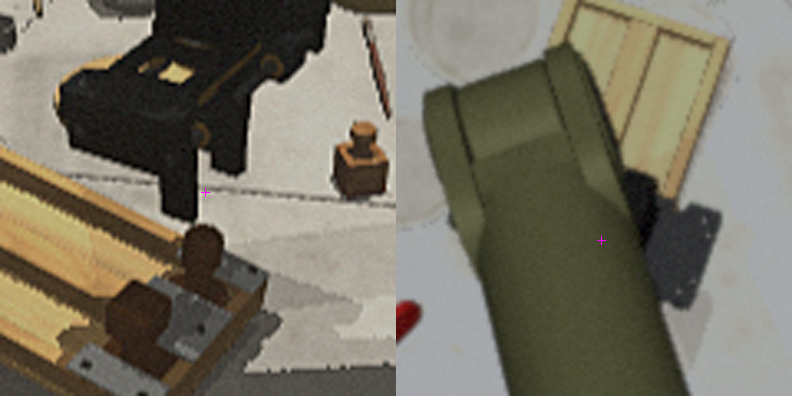

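>>> drive_tool:
  rows:
    - [[0.008, 0, 0.07, 0, 110], [0.008, 0, 0.14, 0, 110], [0.008, 0, 0.17, 0, 110], [0.008, 0, 0.198, 0, 110], [0.008, 0, 0.198, 0, 110], [0.008, 0, 0.198, 0, 110]]

```text
time: 3.7
position: [0.4535, 0.1145, 0.0814]
tool_rot: [2.58, 1.791, 0.001]
ft_force: [-1.2, 0.2, -0.6]
grip_width: 0.567
```

```bash
python3 to.py .4545 .1132 .082
python3 - <<'E'
from h import *
snap("2")
d=load("side","2");cv2.imwrite("pics/c2.png",cv2.resize(d["img"][180:280,280:380],None,fx=6,fy=6,interpolation=2))
E
```

```text
t 3.7 pos [0.4535 0.1145 0.0814] q [ 0.54  0.15 -0.88  2.04  0.14  1.01  0.8 ] grip 0.5666366906244953 F [-1.2  0.2 -0.6]
shift units [-0.003   0.0046 -0.002 ]
spin 0.0008
spin -0.9992
```

View pics/c2.png

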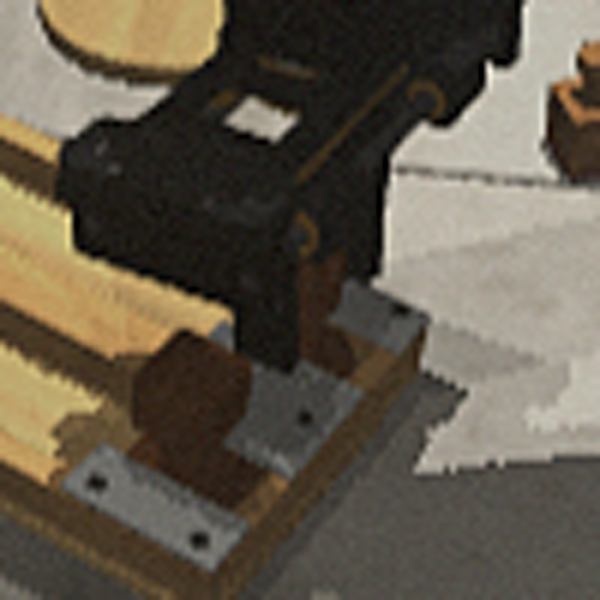

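>>> drive_tool:
  rows:
    - [[0, 0, 0, 0, 255], [0, 0, 0, 0, 255], [0, 0, 0, 0, 255], [0, 0, 0, 0, 255], [0, 0, 0, 0, 255]]
  grip_force: 20

```text
time: 4.42
position: [0.453, 0.1145, 0.0809]
tool_rot: [2.58, 1.792, -0.0]
ft_force: [-0.7, -0.4, 0.4]
grip_width: 0.288
```

```bash
python3 to.py .4545 .1132 .082
```

```text
t 4.425 pos [0.453  0.1145 0.0809] q [ 0.54  0.15 -0.88  2.04  0.14  1.01  0.8 ] grip 0.2884034122941648 F [-0.7 -0.4  0.4]
shift units [-0.0023  0.0061 -0.0038]
spin 0.0009
spin -0.9991
```

>>> drive_tool:
  rows:
    - [[0, 0, -0.008, 0, 255], [0, 0, -0.015, 0, 255], [0, 0, -0.015, 0, 255], [0, 0.02, -0.018, 0, 255], [0, 0.04, -0.0206, 0, 255], [0, 0.06, -0.0234, 0, 255], [0, 0.06, -0.0234, 0, 255]]

```text
time: 5.3
position: [0.4705, 0.108, 0.0879]
tool_rot: [-2.581, -1.791, -0.0]
ft_force: [-0.2, 0.4, -0.3]
grip_width: 0.289
```

```bash
python3 to.py .4545 .1132 .082;python3 - <<'E'
from h import *
snap("3")
d=load("side","3");cv2.imwrite("pics/c3.png",cv2.resize(d["img"][180:280,280:380],None,fx=6,fy=6,interpolation=2))
E
```

```text
t 5.3 pos [0.4705 0.108  0.0879] q [ 0.54  0.18 -0.87  2.    0.16  1.03  0.8 ] grip 0.28921060886660727 F [-0.2  0.4 -0.3]
shift units [-0.0024 -0.056   0.0196]
spin 0.0006
spin -0.9994
```

View pics/c3.png

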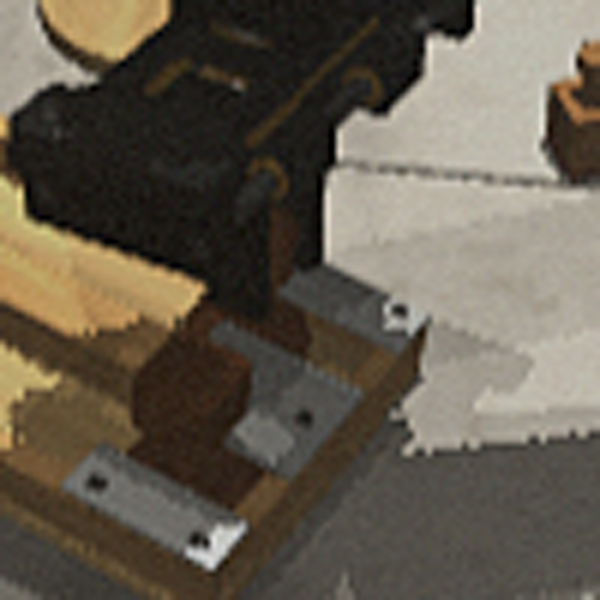

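The stamp slid with the gripper (its foot is seen under the strips around 262,330 in the crop, with forces near zero). I'll carry on up the lane.

>>> drive_tool:
  rows:
    - [[0, 0.03, -0.0042, 0, 255], [0, 0.06, -0.0084, 0, 255], [0, 0.09, -0.0126, 0, 255], [0, 0.12, -0.0169, 0, 255], [0, 0.15, -0.0211, 0, 255], [0, 0.18, -0.0253, 0, 255], [0, 0.21, -0.0295, 0, 255], [0, 0.21, -0.0295, 0, 255]]

```text
time: 6.4
position: [0.5298, 0.0855, 0.0967]
tool_rot: [2.581, 1.791, 0.0]
ft_force: [0.5, -2.4, -0.7]
grip_width: 0.288
```

```bash
python3 to.py .4545 .1132 .082;python3 - <<'E'
from h import *
snap("4")
d=load("side","4");cv2.imwrite("pics/c4.png",cv2.resize(d["img"][160:280,240:360],None,fx=5,fy=5,interpolation=2))
E
```

```text
t 6.4 pos [0.5298 0.0855 0.0967] q [ 0.52  0.3  -0.83  1.87  0.25  1.08  0.81] grip 0.28840522232780613 F [ 0.5 -2.4 -0.7]
shift units [-0.0014 -0.2674  0.049 ]
spin 0.0006
spin -0.9994
```

View pics/c4.png

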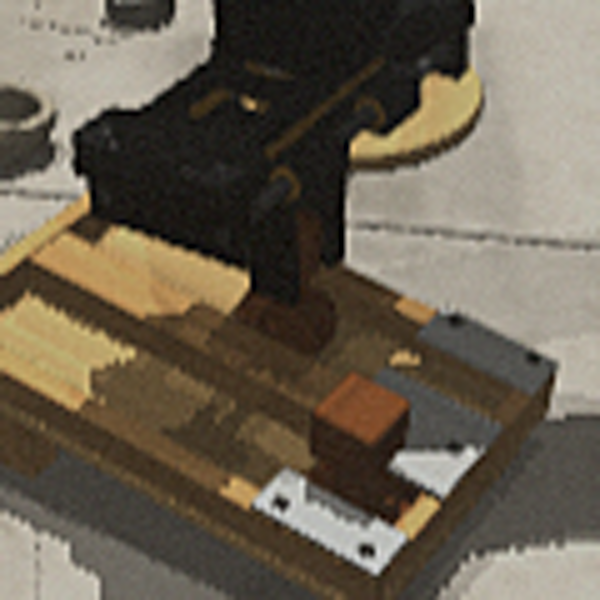

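The foot (crop 290,320) now stands well uphill of the strips' end (about 420,310), with the square stamp unmoved. Lift.

>>> drive_tool:
  rows:
    - [[0, 0, -0.05, 0, 255], [0, 0, -0.1, 0, 255], [0, 0, -0.2, 0, 255], [0, 0, -0.3, 0, 255], [0, 0, -0.3, 0, 255], [0, 0, -0.3, 0, 255]]

```text
time: 7.25
position: [0.5288, 0.0864, 0.1869]
tool_rot: [2.58, 1.792, 0.0]
ft_force: [0.4, -0.1, -0.8]
grip_width: 0.285
```

```bash
python3 to.py .565 -.195 .19;python3 - <<'E'
from h import *
snap("5")
d=load("side","5");cv2.imwrite("pics/c5.png",cv2.resize(d["img"][140:260,240:360],None,fx=5,fy=5,interpolation=2))
E
```

```text
t 7.25 pos [0.5288 0.0864 0.1869] q [ 0.57  0.19 -0.86  1.78  0.15  1.24  0.88] grip 0.2847834850570496 F [ 0.4 -0.1 -0.8]
shift units [-0.8369  0.4405 -0.01  ]
spin 0.001
spin -0.999
```

View pics/c5.png

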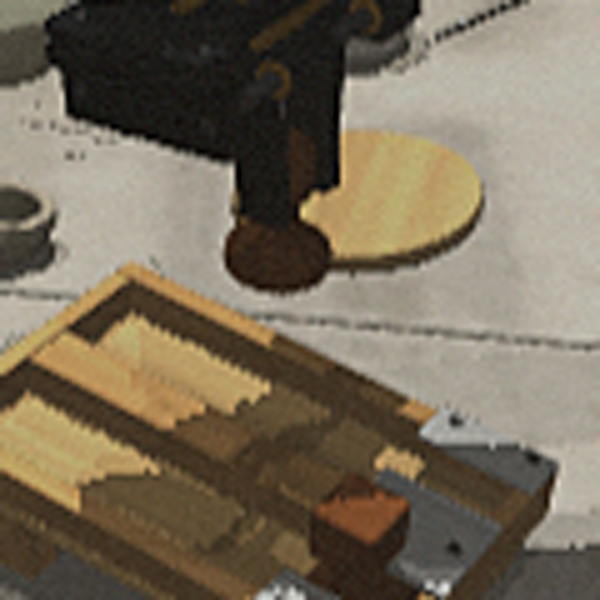

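>>> drive_tool:
  rows:
    - [[-0.15, 0.08, 0, 0, 255], [-0.3, 0.16, 0, 0, 255], [-0.45, 0.24, 0, 0, 255], [-0.6, 0.32, 0, 0, 255], [-0.75, 0.4, 0, 0, 255], [-0.83, 0.44, 0, 0, 255], [-0.837, 0.44, 0.1, 0, 255], [-0.837, 0.44, 0.2, 0, 255], [-0.837, 0.44, 0.3, 0, 255], [-0.837, 0.44, 0.36, 0, 255], [-0.837, 0.44, 0.36, 0, 255]]

```text
time: 8.72
position: [0.564, -0.1941, 0.0773]
tool_rot: [-2.577, -1.792, 0.002]
ft_force: [0.3, -0.5, 0.0]
grip_width: 0.287
```

```bash
python3 to.py .565 -.195 .062;python3 - <<'E'
from h import *
snap("6")
d=load("side","6");cv2.imwrite("pics/c6.png",cv2.resize(d["img"][110:210,260:360],None,fx=6,fy=6,interpolation=2))
E
```

```text
t 8.725 pos [ 0.564  -0.1941  0.0773] q [ 0.82  0.41 -0.65  1.74  0.28  1.08  1.3 ] grip 0.28748327445798494 F [ 0.3 -0.5  0. ]
shift units [-0.0018  0.0043  0.051 ]
spin 0.0012
spin -0.9988
```

View pics/c6.png

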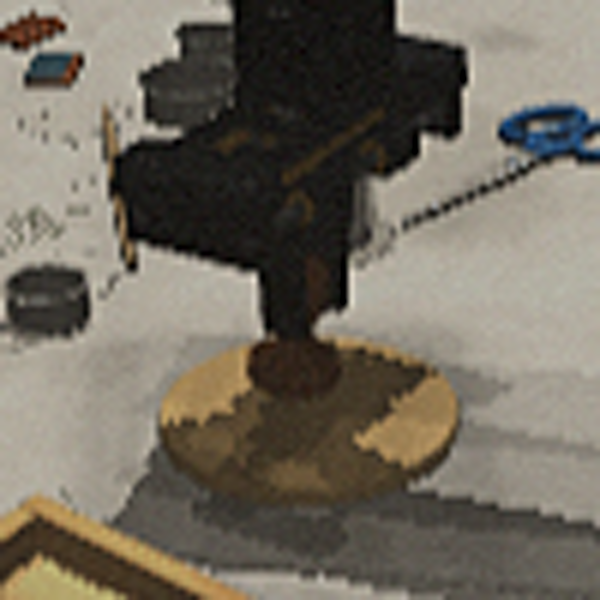

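>>> drive_tool:
  rows:
    - [[0, 0, 0.015, 0, 255], [0, 0, 0.03, 0, 255], [0, 0, 0.043, 0, 255], [0, 0, 0.043, 0, 255]]
  grip_force: 10

```text
time: 9.32
position: [0.5646, -0.1952, 0.0654]
tool_rot: [-2.58, -1.792, 0.001]
ft_force: [-0.2, -0.4, -0.4]
grip_width: 0.288
```

>>> drive_tool:
  rows:
    - [[0, 0, 0.006, 0, 255], [0, 0, 0.006, 0, 255]]
  grip_force: 6

```text
time: 9.57
position: [0.5649, -0.1952, 0.0639]
tool_rot: [-2.58, -1.792, 0.0]
ft_force: [0.3, 0.4, -0.7]
grip_width: 0.29
```

>>> drive_tool:
  rows:
    - [[0, 0, 0.006, 0, 255], [0, 0, 0.006, 0, 255]]

```text
time: 9.82
position: [0.5651, -0.1952, 0.0623]
tool_rot: [2.58, 1.792, 0.0]
ft_force: [0.4, -0.2, 0.0]
grip_width: 0.296
```

>>> drive_tool:
  rows:
    - [[0, 0, 0.006, 0, 255], [0, 0, 0.006, 0, 255]]

```text
time: 10.07
position: [0.5663, -0.1956, 0.0615]
tool_rot: [2.578, 1.791, 0.003]
ft_force: [0.9, 0.2, 5.3]
grip_width: 0.286
```

Run:
```python
from h import *
snap("7")
d=load("side","7");cv2.imwrite("pics/c7.png",cv2.resize(d["img"][140:200,280:340],None,fx=10,fy=10,interpolation=2))
```

```text
(no output)
```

View pics/c7.png

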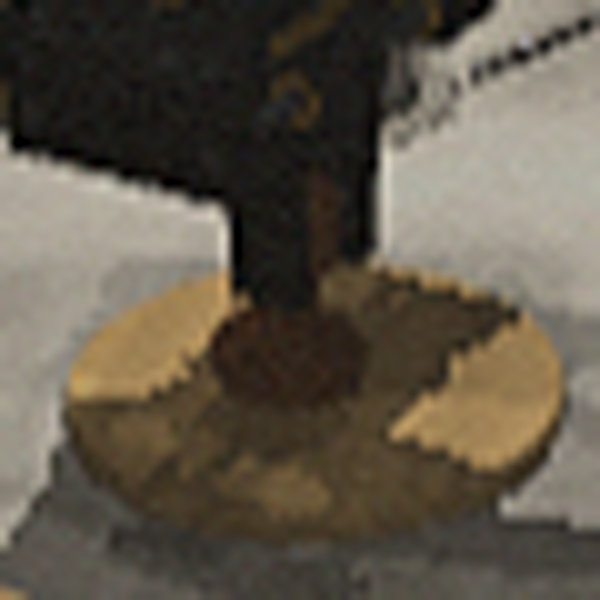

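>>> drive_tool:
  rows:
    - [[0, 0, 0, 0, 255], [0, 0, 0.005, 0, 255], [0, 0, 0.005, 0, 255]]
  grip_force: 3

```text
time: 10.55
position: [0.5649, -0.1952, 0.0588]
tool_rot: [2.58, 1.792, -0.0]
ft_force: [1.5, -1.3, 4.0]
grip_width: 0.294
```

>>> drive_tool:
  rows:
    - [[0, 0, 0.004, 0, 255], [0, 0, 0.004, 0, 255]]

```text
time: 10.8
position: [0.5648, -0.1952, 0.0575]
tool_rot: [-2.58, -1.792, 0.0]
ft_force: [1.7, 0.3, 3.1]
grip_width: 0.294
```

Force steady at 3–4 N, so it is settling. Open gently.

>>> drive_tool:
  rows:
    - [[0, 0, 0, 0, 175], [0, 0, 0, 0, 165], [0, 0, 0, 0, 150], [0, 0, 0, 0, 130], [0, 0, 0, 0, 110], [0, 0, 0, 0, 110]]

```text
time: 11.55
position: [0.5649, -0.1952, 0.0577]
tool_rot: [-2.58, -1.792, 0.0]
ft_force: [0.6, 0.2, 0.1]
grip_width: 0.558
```

```bash
python3 to.py .565 -.195 .062
python3 - <<'E'
from h import *
snap("8")
d=load("side","8");cv2.imwrite("pics/c8.png",cv2.resize(d["img"][140:200,280:340],None,fx=10,fy=10,interpolation=2))
E
```

```text
t 11.55 pos [ 0.5649 -0.1952  0.0577] q [ 0.81  0.44 -0.64  1.76  0.3   1.04  1.28] grip 0.5578974046027967 F [0.6 0.2 0.1]
shift units [ 0.0006  0.0001 -0.0143]
spin 0.0009
spin -0.9991
```

View pics/c8.png

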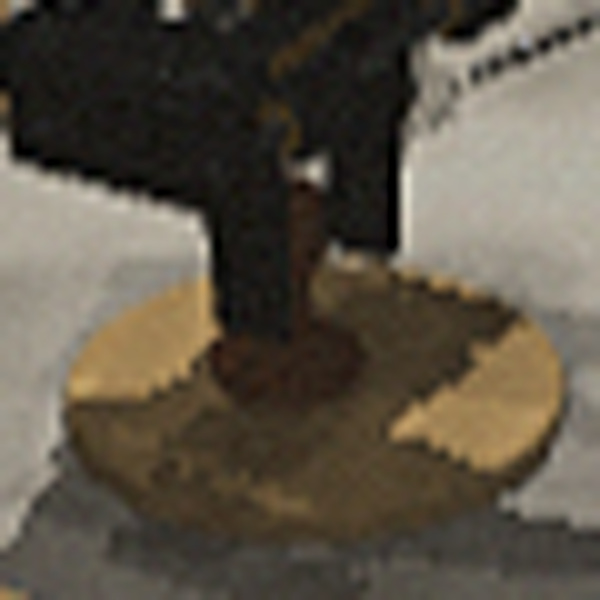

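The stamp stands upright, with its foot at crop 290,365 on the bat and both fingers clear of it. Go straight up, then clear of the view.

>>> drive_tool:
  rows:
    - [[0, 0, -0.06, 0, 110], [0, 0, -0.15, 0, 110], [0, 0, -0.3, 0, 110], [0, 0, -0.5, 0, 110], [-0.3, 0, -0.55, 0, 110], [-0.6, 0, -0.55, 0, 110], [-0.8, 0, -0.55, 0, 110], [-0.8, 0, -0.55, 0, 110], [-0.8, 0, -0.55, 0, 110]]

```text
time: 12.78
position: [0.4773, -0.4264, 0.2235]
tool_rot: [2.588, 1.778, -0.004]
ft_force: [0.6, 0.5, -0.6]
grip_width: 0.569
```

Run:
```python
from h import *
snap("9")
d=load("side","9")["img"];t=load("top","9")["img"]
a=cv2.resize(d[140:280,215:355],(400,400),interpolation=2);b=cv2.resize(t[140:250,240:350+80],(400,232),interpolation=2)
c=np.zeros((400,800,3),np.uint8);c[:,:400]=a;c[:232,400:]=b
cv2.imwrite("pics/c9.png",c)
```

```text
(no output)
```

View pics/c9.png

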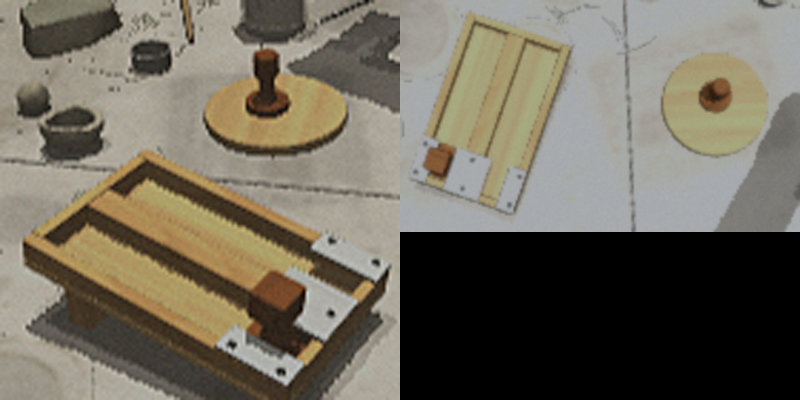

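The round stamp stands upright near the middle of the bat (side crop 265,95; top crop 716,96). The square stamp is still in its lane (side crop 277,300) and the gripper is clear. Handing in.

```bash
python3 -c "
from bench import ctrl
print(ctrl.close_job(), ctrl.get_state()['time'])"
```

```text
the job is handed in; nothing more can be done
the job is handed in; nothing more can be done
```

The round-knob stamp is out of the chute and standing upright near the middle of the bat, and the job is handed in at about 13 s of the 35 s allowed.

- **What I did:** I gripped the stamp by its knob and raised it about 4.5 mm. I slid it about 80 mm up its lane until the foot was clear of the strips, then lifted it out. I lowered it onto the bat with a light grip until it settled flat, then let go.
- **Last checks:** Both views show it upright with its whole foot on the bat, the square stamp still in its place in the other lane, and the gripper clear. The highest force I read at the wrist was about 5 N, when the stamp touched the bat.
- **Disagreements:** The two cameras differed by 2 to 5 mm on the knob and bat positions, so I used values between them. That was well inside the margin needed.

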